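# Set the stop turret of a length-stop jig to stop 4 and lock the carriage against it

### The arm

A 6-joint arm with a two-finger parallel gripper is mounted at the origin on a cart in front of the work surface, level with it; the furniture and walls round the work are solid. World frame = base frame: x ahead of the robot, y to its left, z up, the work surface at z = 0. Lengths are in m, angles in rad, forces in N, time in s.
With the tool pointing down it reaches from about 0.4 to 0.825 m from the base axis. Payload 7 kg.
Tool frame: the origin (TCP) lies midway between the tips of the shut fingers; the grasp point (between the pads) lies 19 mm behind it; z points along the fingers, y is the line along which they close (so a half turn about z gives the same grasp; the last joint's range is limited). The gripper opens to 88 mm and grips with 3 to 60 N. Pads are 19 mm wide; open, the fingers measure 130 mm over their backs; the gripper's body (78 mm by 193 mm) begins 47 mm behind the grasp point.
Start: joints at [-0.984, 0.359, 0.012, 0, -1.224, -0.288], TCP at [0.199, -0.645, 0.227] pointing down, gripper open.
Joint ranges: [-3.07, 3.07], [-1.43, 2.12], [-1.02, 1.25], [-3.03, 1.67], [-3.05, -0], [-3.03, 3.03]. Speed limits (rad/s): [2.39, 2.39, 3.01, 3.14, 3.14, 3.14].

### API

Orientations are given as a unit quaternion [x, y, z, w].
In Python, from station import arm gives the robot as it stands. The module is installed in compiled form; this text tells all that it offers.
- The arm moves only by the tool arm_command, never from a script. Its argument "targets" is text: rows parted by semicolons, each of 5 numbers parted by spaces: the gripper's target within -1 to 1 (fully open at 1, half-way at 0, shut at -1), then the shift along the tool's x, y, z in m, then the turn about the tool's z in degrees. In form: jaw dx dy dz roll; .... A call has exactly 5 rows; each row is the pose to reach, as a shift and turn from the pose commanded when the call began, along the tool's axes at that moment; what a row does not reach only later rows make up. A row lasts 1/12 s, in which the tool goes at most 41.7 mm and 7.16 degrees, less where a joint would pass 70% of its speed; a pose out of reach is approached as far as the arm can. A call with a gripper value outside its range is refused whole. The fingers move at their own pace and stop on an object; "grip_force" is the grip in N (left out, the last holds). Time passes only in rows, so rows that repeat a pose let the fingers close, or fill a call up. It gives the time, the measured TCP pose, the force, the opening and the grip force at its end, in the units of the state.
- arm.read_state(): the state, without advancing time (a new reading comes with each control period).
- arm.capture(name): name is "side" or "top" or "wrist"; returns a dict with "pixels" (384x512x3 uint8, blue, green, red), "camera_matrix" (3x3 intrinsics, pixels), "eye" and "rotation" of the camera in the world; the wrist camera has in their place "tool_from_camera" (4x4, takes a point from camera to tool coordinates, whose origin is the TCP and whose axes are the flange's). Camera axes: x right, y down, z forward; pixel columns grow to the right and rows downward; lengths in m; the calibration is good to about 2 mm. The wrist camera is an equidistant fisheye: a pixel r from the principal point sees the ray r / f radians off the axis. A picture is of the moment at which its call begins: read the wrist's pose just before it. There is no depth.
- arm.job_done(): hands the job in; it is judged then, once.
Trained networks look in a picture, given as the dict that the camera call returned (one of the last four; its "shot" number tells which), for a name from the list of things; names that differ only in an ending like _2 or _b are one class to them, and where a whole thing is asked for, a point or a joint stands for the part that bears it (a point fixed in the world has none). Each returns a list of dicts, best first, with "score" (0 to 1); they miss things now and then, are a little off and sometimes report something else, mostly with a low value. They report only what shows in the picture. A call takes as long as a camera call.
- arm.spot_in(picture, thing): "box" ([left, top, width, height] in pixels, round what is visible of it).
- arm.cut_out(picture, thing): "mask" (384x512 bool, what is visible of it) and "box" ([left, top, width, height] in pixels, round what is visible of it).
- arm.tip_of(picture, thing): "point" ([column, row] in pixels: a listed point, or the origin of a listed thing).
The state is a dict: "time": time; "joint_positions": joint angles; "dq": joint speeds; "joint_efforts": joint torques, N m; "position": TCP position; "ee_rot": TCP orientation; "contact_force": force on the tool from outside, world axes, zero at the start; "ft_torque": the same for the moment, N m; "finger_gap": finger opening in m; "grasp_force": force on a finger pad.
Only numpy, scipy, OpenCV 4.12 (cv2) and the standard library are available. Lean on these libraries where they do the work, as an engineer would, in place of code of your own. Each camera call takes 0.05 s, during which the arm holds its last target. There are 200 camera calls.

### The job

Set the length-stop jig to stop number 4: counting its eight stop rods from the shortest (number 1) upwards, turn the turret knob click by click until the fourth rod points straight at the carriage and rests in its click. Then slide the carriage gently up until its anvil touches that rod, and lock it there by turning the clamp knob on the carriage clockwise (seen from above) as far as it goes. Let go of everything at the end, and do not push the loose things around the jig away.

Things in the scene. Friction and masses are not known exactly. Their poses are not given: they have to be found in the camera images.
- jig: Fixed length-stop jig: aluminium plate 110 x 330 mm, top 14 mm up. Origin: under its centre, at worktop height. y runs along the slotted rail from carriage end to turret end, z up. The turret's upright axis is at x 0, y +105 mm; a plunger housing beside it reaches x 61 mm, 33 mm high. Two lamp heads hang 0.42 m up, beyond world x = 0.59 at y -0.2 to -0.06 and 0.2 to 0.34: keep the wrist clear.
- turret (a joint): Turn of the stop turret about its upright axis, rad, growing counter-clockwise from above, free to turn either way without end. It reads 0 (or any whole number of turns) when rod 4 points along the jig's -y, straight at the carriage. Spring detents hold it at each multiple of 45 deg (0.785 rad), one per rod; midway between two of them it snaps on by itself into the nearer one when let go. About 0.2 N m takes it over a crest.
- turret_grip (a point): Point on the turret's axis, 84 mm above the worktop, at gripping height in the black wing knob on the turret. The wing is an upright bar 50 mm long, 14 mm thick, from 65 to 102 mm above the worktop, and its length lies along this point's y axis. Frame turns with the turret: its -y axis points along rod 4. Below the wing lie a round aluminium hub (radius 31 mm, top at 57 mm) and the rods.
- stop4_tip (a point): Outer tip of stop rod 4, 52 mm from the turret's axis, 44 mm above the worktop. The eight steel rods (10 mm thick, round ended) stick out level and radially like spokes, 45 deg apart; tip radii are 40, 44, 48, 52, 56, 60, 64, 68 mm for rods 1 to 8, and the numbers run counter-clockwise from above, so the longest (8) stands beside the shortest (1).
- stop1_tip (a point): Outer tip of the shortest rod, number 1, 40 mm from the turret's axis, 44 mm above the worktop.
- carriage (a joint): Travel of the dark steel carriage along the rail, m, growing towards the turret (jig +y), 0 to 0.1. It reads 0.088 when the anvil touches rod 4 pointing at it. It stays where it is left; sliding it takes 2 to 3 N while the clamp is loose.
- anvil_face (a point): Centre of the front face of the anvil, a steel block 24 mm wide and 16 mm high that sticks out of the carriage towards the turret, 44 mm above the worktop; frame as the jig's. The carriage is a block 62 x 60 mm, top 51 mm above the worktop, its centre 65 mm behind this face.
- clamp_grip (a point): Point on the upright axis of the clamp knob, over the carriage's centre, 84 mm above the worktop, at gripping height. Its black wing is an upright bar 50 mm long, 14 mm thick, from 61 to 102 mm above the worktop, with its length along this point's x axis; the frame turns with the knob. It can serve as the carriage's handle.
- clamp (a joint): Turn of the clamp knob, rad, growing clockwise from above: 0 loose (wing across the rail), 1.25 the end stop, fully locked (wing nearly along the rail). It takes about 0.2 N m to turn and stays where it is left. From about 0.55 rad on its screw presses a shoe on the rail and the carriage drags; locked, the carriage is held.
- marker: Loose bystander: marker pen 135 mm long, 17 mm thick, lying just behind the jig, along it. Origin: centre of its underside.
- spool_1: Loose bystander: thread spool, 32 mm across, 52 mm high, standing behind the jig. Origin: centre of its underside.
- elec_tape: Loose bystander: roll of black tape, 59 mm across, 19 mm high, lying behind the jig. Origin: centre of its underside.
- masking_tape: Loose bystander: roll of masking tape, 96 mm across, 25 mm high, to the left. Origin: centre of its underside.
- parts_tin: Loose bystander: flat tin 66 x 98 x 23 mm, to the left of the jig. Origin: centre of its underside.

How it is judged:
On the way, in this order (a step that is already met when the one before it is completed fails the run):
1. rod 4 points straight at the carriage, in its click (x of stop4_tip in the frame of jig between -0.004 and 0.004 m and y of stop4_tip in the frame of jig below 0.06 m and velocity of joint turret between -0.1 and 0.1 rad/s), for 0.2 s.
2. the carriage's anvil touches rod 4 (x of stop4_tip in the frame of jig between -0.004 and 0.004 m and y of stop4_tip in the frame of jig below 0.06 m and y of stop4_tip in the frame of anvil_face below 0.002 m), for 0.2 s.
3. the clamp knob is turned to locked (all of step 2 and value of joint clamp above 1.1 rad), for 0.2 s.
At the end, for the whole second after the job is handed in: Rod 4 points at the carriage (its tip within 4 mm of the rail's middle line), the anvil touches it (gap under 2 mm), and the clamp knob is turned to at least 1.1 of its 1.25 rad (all of step 3).
It fails at once if the carriage is rammed against the stop rods (over 60 N) (contact force between carriage and turret above 60 N).
It fails at once if a loose thing beside the jig is pushed more than 40 mm away (distance of any of marker, spool_1, elec_tape, masking_tape, parts_tin from where it was at the start of the episode above 0.04 m).
It also fails if it takes over 72 s, if anything falls off the work surface, if the arm or the gripper's body presses on something with over 40 N, if the wrist force passes 120 N, or if a joint passes its speed limit or range.

## Working session

There is one attempt and no reset: what is moved stays moved. The work goes in short steps, Python scripts to look and compute and a tool call to move; the robot and the scene stay as the last step left them, time stands still between calls to the robot, and variables do not carry over. Pictures are saved under pics/ and viewed, at most 10 in all, crops included, and the job is handed in when it is done.

Besides the shell and the picture viewer there is one more tool, called after "Request:" as name(argument=value, ...) on one line, values as JSON. arm_command: Moves the arm, as the interface text tells. Its arguments: {"type":"object","properties":{"targets":{"type":"string"},"grip_force":{"type":"number"}},"required":["targets"]}

```bash
mkdir -p pics
cat > h.py <<'E'
import numpy as np,cv2
from scipy.spatial.transform import Rotation as R
from station import arm
def ray(p,uv):
    K=p["camera_matrix"];d=np.linalg.inv(K)@[uv[0],uv[1],1];return np.array(p["eye"]),np.array(p["rotation"])@d
def at_z(p,uv,z):
    e,d=ray(p,uv);return e+d*(z-e[2])/d[2]
E
python3 - <<'E'
from h import *
s=arm.read_state();print(s["time"],s["position"],s["ee_rot"])
Z=dict(turret_grip=.084,stop4_tip=.044,stop1_tip=.044,anvil_face=.044,clamp_grip=.084,jig=0,marker=0,spool_1=0,elec_tape=0)
ims=[]
for c in ["top","side"]:
    p=arm.capture(c);cv2.imwrite(f"pics/{c}0.png",p["pixels"])
    print(c,np.round(p["eye"],3),p["camera_matrix"][0,0]);
    for t,z in Z.items():
        for d in arm.tip_of(p,t)[:1]:print(t,np.round(d["score"],2),np.round(d["point"]),np.round(at_z(p,d["point"],z),3))
print(arm.read_state()["time"])
E
```

```text
0.0 [ 0.19853544 -0.64461852  0.22560967] [-1.48781149e-01  9.88869783e-01  8.28880650e-04 -1.87863759e-04]
top [0.353 0.114 0.933] 355.90651665732827Traceback (most recent call last):
  File "<stdin>", line 9, in <module>
  File "h.py", line 7, in at_z
    e,d=ray(p,uv);return e+d*(z-e[2])/d[2]
        ~~~^^^^^^
  File "h.py", line 5, in ray
    K=p["camera_matrix"];d=np.linalg.inv(K)@[uv[0],uv[1],1];return np.array(p["eye"]),np.array(p["rotation"])@d
                                                                                      ~~~~~~~~~~~~~~~~~~~~~~~^~
ValueError: matmul: Input operand 1 has a mismatch in its core dimension 0, with gufunc signature (n?,k),(k,m?)->(n?,m?) (size 3 is different from 4)
```

View pics/top0.png

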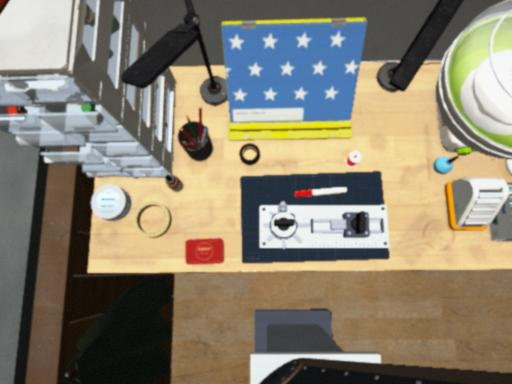

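The top view shows the jig with the turret knob at about (283,223) and the clamp knob at about (357,224). The pen lies just above it, at (320,191). The camera's rotation turns out to be a quaternion, so I'll fix the helper.

```bash
sed -i 's/np.array(p\["rotation"\])@d/R.from_quat(p["rotation"]).apply(d)/' h.py
python3 - <<'E'
from h import *
Z=dict(turret_grip=.084,stop4_tip=.044,stop1_tip=.044,anvil_face=.044,clamp_grip=.084,jig=0,marker=0,spool_1=0,elec_tape=0)
for c in ["top","side"]:
    p=arm.capture(c);cv2.imwrite(f"pics/{c}0.png",p["pixels"])
    print(c,np.round(p["eye"],3),p["rotation"])
    for t,z in Z.items():
        for d in arm.tip_of(p,t)[:1]:print(t,np.round(d["score"],2),np.round(d["point"]),np.round(at_z(p,d["point"],z),3))
p=arm.capture("wrist");print(p["tool_from_camera"],p["camera_matrix"]);print(arm.read_state()["time"])
E
```

```text
top [0.353 0.114 0.933] [-0.69989227  0.7078571  -0.05669719  0.07664574]
turret_grip 0.91 [285. 222.] [0.467 0.071 0.084]
stop4_tip 0.72 [262. 224.] [0.468 0.127 0.044]
stop1_tip 0.77 [292. 216.] [0.486 0.05  0.044]
anvil_face 0.97 [331. 222.] [ 0.469 -0.046  0.044]
clamp_grip 0.49 [358. 223.] [ 0.462 -0.102  0.084]
jig 0.58 [324. 223.] [ 0.473 -0.037  0.   ]
marker 0.55 [317. 190.] [ 0.561 -0.021  0.   ]
spool_1 0.68 [347. 160.] [ 0.644 -0.106  0.   ]
elec_tape 0.49 [250. 154.] [0.665 0.156 0.   ]
side [ 0.91  -0.526  0.852] [ 0.89845375  0.23112181 -0.09410926 -0.36125755]
turret_grip 0.83 [212. 193.] [0.46  0.079 0.084]
stop4_tip 0.78 [225. 192.] [0.463 0.13  0.044]
stop1_tip 0.85 [216. 218.] [0.492 0.042 0.044]
anvil_face 0.6 [186. 239.] [ 0.464 -0.049  0.044]
clamp_grip 0.75 [168. 249.] [ 0.466 -0.115  0.084]
jig 0.55 [192. 243.] [ 0.461 -0.025  0.   ]
marker 0.67 [225. 256.] [ 0.553 -0.018 -0.   ]
spool_1 0.58 [232. 301.] [ 0.631 -0.116  0.   ]
elec_tape 0.59 [295. 226.] [0.661 0.15  0.   ]
[[ 1.54165018e-04 -9.68223057e-01 -2.50088162e-01  6.70602528e-02]
 [ 9.99999972e-01  1.04706140e-04  2.11070027e-04 -3.73791871e-04]
 [-1.78177100e-04 -2.50088188e-01  9.68223046e-01 -1.57957325e-01]
 [ 0.00000000e+00  0.00000000e+00  0.00000000e+00  1.00000000e+00]] [[297.31863964   0.         250.75170531]
 [  0.         297.31863964 193.13633477]
 [  0.           0.           1.        ]]
1.15
```

View pics/side0.png

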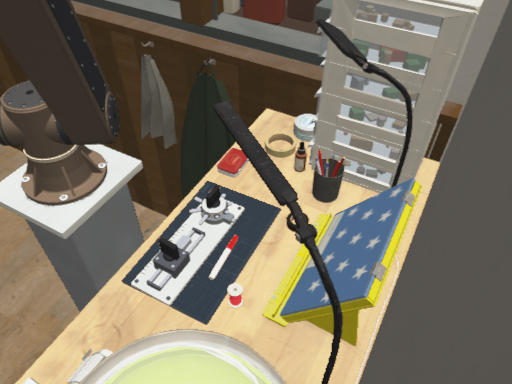

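Both views show rod 4 pointing away from the carriage, towards world +y, so it needs half a turn. The turret is near (0.465, 0.075) and the clamp knob near (0.464, -0.108). I'll approach over the turret.

```bash
cat >> h.py <<'E'
def go(x,y,z,yaw=None):
    """shift in tool axes, roll in deg; yaw = world heading of tool y, mod 180"""
    s=arm.read_state();r=R.from_quat(s["ee_rot"]);sh=r.inv().apply(np.array([x,y,z])-s["position"])
    ty=r.apply([0,1,0]);cur=np.degrees(np.arctan2(ty[1],ty[0]))
    print("t",round(s["time"],2),"pos",np.round(s["position"],4),"yaw",round(cur,1),"q6",round(np.degrees(s["joint_positions"][5]),1),"shift",np.round(sh,4),"roll",None if yaw is None else round((cur-yaw+90)%180-90,1))
E
python3 -c "
from h import *
go(.445,.06,.24,180)"
```

```text
t 1.15 pos [ 0.1986 -0.6451  0.2265] yaw 107.1 q6 -16.5 shift [-0.4429  0.6013 -0.0134] roll -72.9
```

Request:
arm_command(targets="1 -0.08 0.18 0 0; 1 -0.16 0.18 0 0; 1 -0.16 0.18 0 0; 1 -0.16 0.18 0 0; 1 -0.16 0.18 0 0")

```text
time: 1.57
position: [0.2825, -0.4551, 0.2266]
ee_rot: [-0.149, 0.989, -0.0, 0.0]
contact_force: [1.2, -0.7, 0.2]
finger_gap: 0.0873
grasp_force: 0.0
```

```bash
python3 -c "
from h import *
go(.445,.06,.24,180)"
```

```text
t 1.57 pos [ 0.2825 -0.4551  0.2266] yaw 107.1 q6 -35.7 shift [-0.3067  0.4447 -0.0135] roll -72.9
```

Request:
arm_command(targets="1 -0.31 0.445 -0.01 -73; 1 -0.31 0.445 -0.01 -73; 1 -0.31 0.445 -0.01 -73; 1 -0.31 0.445 -0.01 -73; 1 -0.31 0.445 -0.01 -73")

```text
time: 1.98
position: [0.3458, -0.2566, 0.2308]
ee_rot: [-0.448, 0.894, -0.0, 0.0]
contact_force: [1.9, -0.6, -0.2]
finger_gap: 0.0876
grasp_force: 0.0
```

```bash
python3 -c "
from h import *
go(.445,.06,.24,180)"
```

```text
t 1.98 pos [ 0.3458 -0.2566  0.2308] yaw 143.3 q6 -26.6 shift [-0.3131  0.1098 -0.0092] roll -36.7
```

Request:
arm_command(targets="1 -0.31 0.11 -0.01 -37; 1 -0.31 0.11 -0.01 -37; 1 -0.31 0.11 -0.01 -37; 1 -0.31 0.11 -0.01 -37; 1 -0.31 0.11 -0.01 -37")

```text
time: 2.4
position: [0.4085, -0.0576, 0.2374]
ee_rot: [-0.702, 0.713, -0.0, 0.001]
contact_force: [2.4, -0.6, -0.1]
finger_gap: 0.0875
grasp_force: 0.0
```

```bash
python3 -c "
from h import *
go(.445,.06,.24,180)"
```

```text
t 2.4 pos [ 0.4085 -0.0576  0.2374] yaw 179.1 q6 -20.6 shift [-0.1182 -0.0347 -0.0024] roll -0.9
```

Request:
arm_command(targets="1 -0.09 -0.045 0 -1; 1 -0.09 -0.045 0 -1; 1 -0.09 -0.045 0 -1; 1 -0.09 -0.045 0 -1; 1 -0.09 -0.045 0 -1")

```text
time: 2.82
position: [0.4554, 0.03, 0.2364]
ee_rot: [-0.706, 0.708, 0.0, -0.0]
contact_force: [-0.3, -0.1, 1.0]
finger_gap: 0.0876
grasp_force: 0.0
```

```bash
cat >> h.py <<'E'
def wrist(Z,name=None):
    s=arm.read_state();p=arm.capture("wrist");T=p["tool_from_camera"];K=p["camera_matrix"];r=R.from_quat(s["ee_rot"])
    if name: cv2.imwrite(f"pics/{name}.png",p["pixels"])
    out={}
    for t,z in Z.items():
        for d in arm.tip_of(p,t)[:1]:
            a=(np.array(d["point"])-K[:2,2])/K[0,0];th=np.linalg.norm(a);v=np.r_[np.sin(th)*a/th,np.cos(th)]
            e=r.apply(T[:3,3])+s["position"];v=r.apply(T[:3,:3]@v);out[t]=e+v*(z-e[2])/v[2]
            print(t,round(d["score"],2),np.round(d["point"]),np.round(out[t],4))
    return out
E
python3 -c "
from h import *
w=wrist(dict(turret_grip=.084,stop4_tip=.044,stop1_tip=.044,anvil_face=.044,clamp_grip=.084,jig=0,marker=0),'w0')
g=w['turret_grip'];go(g[0],g[1],.065,180)"
```

```text
turret_grip 0.57 [240. 219.] [0.4671 0.0721 0.084 ]
stop4_tip 0.71 [240. 246.] [0.4694 0.1238 0.044 ]
stop1_tip 0.83 [218. 185.] [0.4946 0.0426 0.044 ]
anvil_face 0.65 [242. 112.] [ 0.4658 -0.0438  0.044 ]
clamp_grip 0.94 [244.  44.] [ 0.4614 -0.1161  0.084 ]
jig 0.63 [242. 123.] [ 0.4661 -0.031   0.    ]
marker 0.84 [177. 124.] [ 0.5541 -0.0314  0.    ]
t 3.22 pos [0.4552 0.0286 0.2369] yaw 179.7 q6 -28.8 shift [-0.0436 -0.0116  0.172 ] roll -0.3
```

View pics/w0.png

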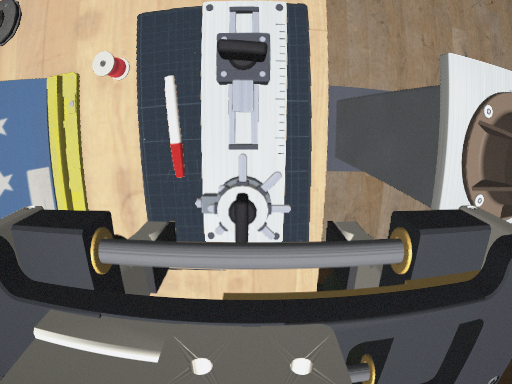

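The wrist view shows the turret wing at about (242,215), upright in the picture, so it lies along the rail. The clamp wing at (243,50) lies across it. I'll descend onto the turret wing.

Request:
arm_command(targets="1 -0.03 -0.012 0.03 0; 1 -0.044 -0.012 0.07 0; 1 -0.044 -0.012 0.11 0; 1 -0.044 -0.012 0.145 0; 1 -0.044 -0.012 0.168 0", grip_force=30)

```text
time: 3.63
position: [0.4658, 0.0723, 0.0657]
ee_rot: [-0.705, 0.709, 0.001, -0.002]
contact_force: [0.0, -0.6, -0.6]
finger_gap: 0.0877
grasp_force: 0.0
```

Request:
arm_command(targets="-1 0 0 0 0; -1 0 0 0 0; -1 0 0 0 0; -1 0 0 0 0; -1 0 0 0 0")

```text
time: 4.05
position: [0.4687, 0.0737, 0.0706]
ee_rot: [-0.705, 0.709, -0.0, 0.002]
contact_force: [0.0, 0.6, 0.0]
finger_gap: 0.0597
grasp_force: 0.0
```

```bash
python3 -c "
from h import *
go(.467,.073,.067,180);s=arm.read_state();print(s['contact_force'],s['finger_gap'],s['grasp_force'])"
```

```text
t 4.05 pos [0.4687 0.0737 0.0706] yaw 179.7 q6 -33.1 shift [0.0007 0.0017 0.0035] roll -0.3
[0.00955007 0.6046661  0.00502858] 0.059742336697639696 0.0
```

Request:
arm_command(targets="-1 0 0.001 0.003 0; -1 0 0.001 0.003 0; -1 0 0.001 0.003 0; -1 0 0.001 0.003 0; -1 0 0.001 0.003 0")

```text
time: 4.47
position: [0.4666, 0.0732, 0.0659]
ee_rot: [-0.706, 0.709, -0.0, 0.0]
contact_force: [-0.6, -1.0, -0.5]
finger_gap: 0.0264
grasp_force: 0.0
```

Request:
arm_command(targets="-1 0 0 0 0; -1 0 0 0 0; -1 0 0 0 0; -1 0 0 0 0; -1 0 0 0 0")

```text
time: 4.88
position: [0.4657, 0.0731, 0.0656]
ee_rot: [-0.705, 0.709, 0.0, -0.001]
contact_force: [-5.1, 1.9, 3.9]
finger_gap: 0.0138
grasp_force: 30.0
```

Request:
arm_command(targets="-1 0 0 0 -6; -1 0 0 0 -12; -1 0 0 0 -18; -1 0 0 0 -24; -1 0 0 0 -30", grip_force=40)

```text
time: 5.3
position: [0.4654, 0.073, 0.0656]
ee_rot: [0.866, -0.5, -0.001, 0.001]
contact_force: [-6.3, 2.9, 7.0]
finger_gap: 0.0139
grasp_force: 40.0
```

Request:
arm_command(targets="-1 0 0 0 -6; -1 0 0 0 -12; -1 0 0 0 -18; -1 0 0 0 -24; -1 0 0 0 -30")

```text
time: 5.72
position: [0.4652, 0.0727, 0.0656]
ee_rot: [0.966, -0.259, -0.001, 0.001]
contact_force: [-7.8, 1.4, 5.8]
finger_gap: 0.0141
grasp_force: 40.0
```

```bash
python3 -c "
from h import *
go(.466,.073,.066,240);s=arm.read_state();print(s['contact_force'],s['ft_torque'],s['finger_gap'],s['grasp_force'])"
```

```text
t 5.72 pos [0.4652 0.0727 0.0656] yaw -120.0 q6 27.1 shift [ 0.0006 -0.0007 -0.0004] roll 0.0
[-7.75907043  1.35287382  5.79511965] [ 0.21034272  2.46433679 -0.07946885] 0.014090131250439652 40.00578045845032
```

Turning smoothly with the wing held. I'll carry on for another 120 degrees.

Request:
arm_command(targets="-1 0 0 0 -6; -1 0 0 0 -12; -1 0 0 0 -18; -1 0 0 0 -24; -1 0 0 0 -30")

```text
time: 6.13
position: [0.4651, 0.0724, 0.0656]
ee_rot: [1.0, 0.0, -0.001, 0.001]
contact_force: [-6.0, -3.2, 6.5]
finger_gap: 0.0137
grasp_force: 40.0
```

Request:
arm_command(targets="-1 0 0 0 -6; -1 0 0 0 -12; -1 0 0 0 -18; -1 0 0 0 -24; -1 0 0 0 -30")

```text
time: 6.55
position: [0.4652, 0.0722, 0.0656]
ee_rot: [0.966, 0.259, -0.001, 0.0]
contact_force: [-5.1, -2.8, 4.4]
finger_gap: 0.0141
grasp_force: 40.0
```

Request:
arm_command(targets="-1 0 0 0 -6; -1 0 0 0 -12; -1 0 0 0 -18; -1 0 0 0 -24; -1 0 0 0 -30")

```text
time: 6.97
position: [0.4654, 0.072, 0.0656]
ee_rot: [0.866, 0.5, -0.001, 0.0]
contact_force: [-3.0, -4.7, 5.8]
finger_gap: 0.0134
grasp_force: 40.0
```

Request:
arm_command(targets="-1 0 0 0 -6; -1 0 0 0 -12; -1 0 0 0 -18; -1 0 0 0 -24; -1 0 0 0 -30")

```text
time: 7.38
position: [0.4657, 0.0719, 0.0656]
ee_rot: [0.707, 0.707, -0.001, 0.0]
contact_force: [-1.2, -7.8, 3.1]
finger_gap: 0.0138
grasp_force: 40.0
```

```bash
python3 -c "
from h import *
go(.466,.073,.066,180);s=arm.read_state();print(s['contact_force'],s['ft_torque'],s['finger_gap'],s['grasp_force'])"
```

```text
t 7.38 pos [0.4657 0.0719 0.0656] yaw 0.0 q6 147.2 shift [ 0.0011  0.0003 -0.0004] roll 0.0
[-1.16513935 -7.78452943  3.10417536] [-2.76627129  0.01340506 -0.27297225] 0.013805197762007969 40.03881096839905
```

Request:
arm_command(targets="1 0 0 0 0; 1 0 0 0 0; 1 0 0 0 0; 1 0 0 0 0; 1 0 0 0 0")

```text
time: 7.8
position: [0.4667, 0.0734, 0.0657]
ee_rot: [0.709, 0.705, 0.0, 0.0]
contact_force: [0.5, -0.1, -0.0]
finger_gap: 0.0412
grasp_force: 0.0
```

Request:
arm_command(targets="1 0 0 -0.04 0; 1 0 0 -0.08 0; 1 -0.03 0 -0.11 5; 1 -0.07 0 -0.11 10; 1 -0.11 0 -0.11 15")

```text
time: 8.22
position: [0.4674, -0.0369, 0.1783]
ee_rot: [0.795, 0.606, 0.003, 0.001]
contact_force: [0.4, -0.3, -0.4]
finger_gap: 0.0749
grasp_force: 0.0
```

```bash
python3 -c "
from h import *
go(.463,-.11,.17,-90)"
```

```text
t 8.22 pos [ 0.4674 -0.0369  0.1783] yaw -15.4 q6 145.0 shift [-0.0717  0.0151  0.0081] roll 74.6
```

Request:
arm_command(targets="1 -0.035 0.008 0 7; 1 -0.07 0.015 0 14; 1 -0.07 0.015 0 21; 1 -0.07 0.015 0 28; 1 -0.07 0.015 0 35")

```text
time: 8.63
position: [0.4619, -0.1092, 0.1757]
ee_rot: [0.942, 0.336, -0.0, -0.0]
contact_force: [0.2, 0.0, -0.7]
finger_gap: 0.0874
grasp_force: 0.0
```

Request:
arm_command(targets="1 0 0 0 7; 1 0 0 0 14; 1 0 0 0 21; 1 0 0 0 28; 1 0 0 0 35")

```text
time: 9.05
position: [0.4621, -0.1082, 0.1757]
ee_rot: [0.999, 0.038, 0.0, -0.0]
contact_force: [0.3, -0.2, 0.1]
finger_gap: 0.088
grasp_force: 0.0
```

```bash
python3 -c "
from h import *
p=arm.capture('side');cv2.imwrite('pics/side1.png',cv2.resize(p['pixels'][150:330,100:340],None,fx=3,fy=3))
Z=dict(turret_grip=.084,stop4_tip=.044,stop1_tip=.044,anvil_face=.044,clamp_grip=.084)
for t,z in Z.items():
  for d in arm.tip_of(p,t)[:1]:print(t,np.round(d['score'],2),np.round(d['point']),np.round(at_z(p,d['point'],z),3))
w=wrist(Z,'w1')
go(.463,-.11,.067,-90)"
```

```text
turret_grip 0.64 [211. 192.] [0.455 0.082 0.084]
stop4_tip 0.57 [204. 219.] [0.467 0.025 0.044]
stop1_tip 0.8 [214. 194.] [0.441 0.11  0.044]
anvil_face 0.92 [189. 240.] [ 0.472 -0.047  0.044]
clamp_grip 0.61 [168. 250.] [ 0.469 -0.116  0.084]
turret_grip 0.97 [ 66. 176.] [0.466  0.0744 0.084 ]
stop4_tip 0.81 [129. 172.] [0.4657 0.0195 0.044 ]
stop1_tip 0.82 [ 63. 194.] [0.4348 0.1094 0.044 ]
anvil_face 0.75 [187. 175.] [ 0.4677 -0.0435  0.044 ]
t 9.65 pos [ 0.4621 -0.1083  0.1757] yaw -85.2 q6 84.1 shift [0.0008 0.0018 0.1087] roll 4.8
```

View pics/w1.png

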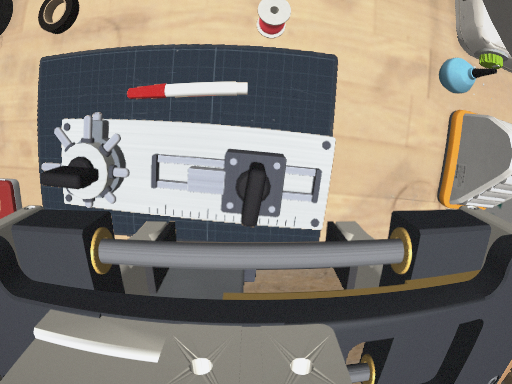

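View pics/side1.png

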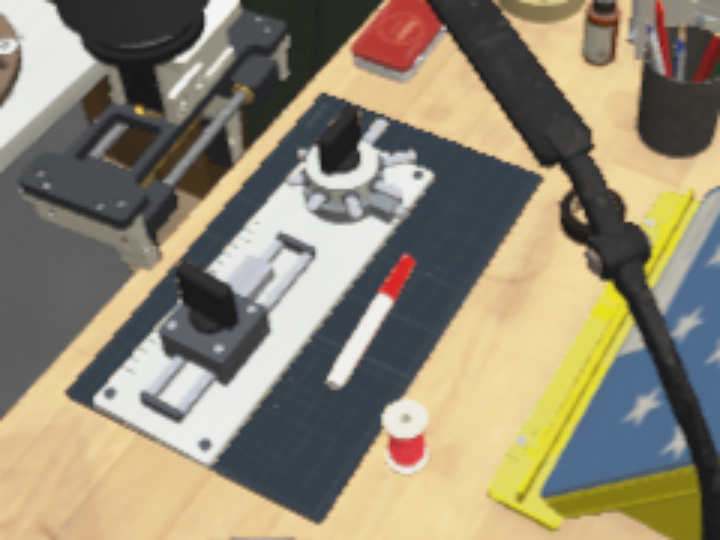

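Rod 4, at (129,172) in the wrist view, now points at the carriage. The clamp wing is at (253,190). I'll descend onto it and close.

Request:
arm_command(targets="1 0.003 0.001 0.03 5; 1 0.003 0.001 0.06 5; 1 0.003 0.001 0.09 5; 1 0.003 0.001 0.109 5; 0.2 0.003 0.001 0.109 5", grip_force=30)

```text
time: 10.07
position: [0.4623, -0.1093, 0.0632]
ee_rot: [1.0, -0.002, -0.003, 0.0]
contact_force: [-0.5, -0.1, -0.4]
finger_gap: 0.0848
grasp_force: 0.0
```

Request:
arm_command(targets="-1 0 0 0 0; -1 0 0 0 0; -1 0 0 0 0; -1 0 0 0 0; -1 0 0 0 0")

```text
time: 10.48
position: [0.4659, -0.1089, 0.0678]
ee_rot: [1.0, -0.002, 0.001, -0.0]
contact_force: [0.9, -0.0, -0.1]
finger_gap: 0.0532
grasp_force: 0.0
```

Request:
arm_command(targets="-1 0 0 0 0; -1 0 0 0 0; -1 0 0 0 0; -1 0 0 0 0; -1 0 0 0 0")

```text
time: 10.9
position: [0.4652, -0.109, 0.0668]
ee_rot: [1.0, -0.002, 0.0, 0.0]
contact_force: [-0.1, 0.4, -0.2]
finger_gap: 0.0199
grasp_force: 0.0
```

Request:
arm_command(targets="-1 0 0 0 0; -1 0 0 0 0; -1 0 0 0 0; -1 0 0 0 0; -1 0 0 0 0")

```text
time: 11.32
position: [0.4652, -0.109, 0.0667]
ee_rot: [1.0, -0.002, -0.0, -0.0]
contact_force: [-0.3, 0.7, -0.1]
finger_gap: 0.0144
grasp_force: 28.6
```

```bash
python3 -c "
from h import *
go(.466,-.04,.067,-90)"
```

```text
t 11.32 pos [ 0.4652 -0.109   0.0667] yaw -90.3 q6 79.3 shift [ 0.0005 -0.069  -0.0003] roll -0.3
```

Request:
arm_command(targets="-1 0 -0.01 0 0; -1 0 -0.022 0 0; -1 0 -0.034 0 0; -1 0 -0.044 0 0; -1 0 -0.05 0 0")

```text
time: 11.73
position: [0.4658, -0.058, 0.0668]
ee_rot: [1.0, -0.002, 0.0, -0.0]
contact_force: [2.9, -2.6, -3.5]
finger_gap: 0.0139
grasp_force: 29.3
```

Request:
arm_command(targets="-1 0 -0.002 0 0; -1 0 -0.004 0 0; -1 0 -0.006 0 0; -1 0 -0.008 0 0; -1 0 -0.009 0 0")

```text
time: 12.15
position: [0.4658, -0.05, 0.0668]
ee_rot: [1.0, -0.002, 0.0, -0.0]
contact_force: [3.0, -2.1, -3.6]
finger_gap: 0.014
grasp_force: 29.3
```

Request:
arm_command(targets="-1 0 -0.001 0 0; -1 0 -0.002 0 0; -1 0 -0.002 0 0; -1 0 -0.003 0 0; -1 0 -0.003 0 0")

```text
time: 12.57
position: [0.4657, -0.0469, 0.0668]
ee_rot: [1.0, -0.002, 0.0, -0.0]
contact_force: [4.4, -0.5, -4.3]
finger_gap: 0.0141
grasp_force: 29.3
```

Request:
arm_command(targets="-1 0 -0.0005 0 0; -1 0 -0.001 0 0; -1 0 -0.0015 0 0; -1 0 -0.002 0 0; -1 0 -0.002 0 0")

```text
time: 12.98
position: [0.4658, -0.0449, 0.0668]
ee_rot: [1.0, -0.002, 0.0, -0.0]
contact_force: [5.0, -1.4, -4.0]
finger_gap: 0.0145
grasp_force: 29.3
```

Request:
arm_command(targets="-1 0 -0.0005 0 0; -1 0 -0.001 0 0; -1 0 -0.0015 0 0; -1 0 -0.002 0 0; -1 0 -0.002 0 0")

```text
time: 13.4
position: [0.4657, -0.0438, 0.0668]
ee_rot: [1.0, -0.002, 0.0, 0.001]
contact_force: [7.4, -7.8, -5.5]
finger_gap: 0.0143
grasp_force: 29.3
```

Request:
arm_command(targets="-1 0 -0.0005 0 0; -1 0 -0.0005 0 0; -1 0 -0.001 0 0; -1 0 -0.001 0 0; -1 0 -0.001 0 0")

```text
time: 13.82
position: [0.4657, -0.0435, 0.0668]
ee_rot: [1.0, -0.002, -0.0, 0.001]
contact_force: [7.7, -12.0, -6.6]
finger_gap: 0.0142
grasp_force: 29.3
```

Contact: the push has risen to 12 N and the arm has stalled. Now I'll turn the clamp clockwise.

Request:
arm_command(targets="-1 0 0 0 5; -1 0 0 0 10; -1 0 0 0 15; -1 0 0 0 20; -1 0 0 0 25", grip_force=40)

```text
time: 14.23
position: [0.4657, -0.0439, 0.0668]
ee_rot: [0.975, -0.22, 0.0, 0.001]
contact_force: [9.2, -15.6, -6.9]
finger_gap: 0.0138
grasp_force: 39.9
```

Request:
arm_command(targets="-1 0 0 0 5; -1 0 0 0 10; -1 0 0 0 15; -1 0 0 0 20; -1 0 0 0 25")

```text
time: 14.65
position: [0.4653, -0.0442, 0.0668]
ee_rot: [0.905, -0.426, 0.0, 0.002]
contact_force: [8.5, -18.1, -7.1]
finger_gap: 0.0138
grasp_force: 39.9
```

Request:
arm_command(targets="-1 0 0 0 5; -1 0 0 0 10; -1 0 0 0 14; -1 0 0 0 18; -1 0 0 0 21")

```text
time: 15.07
position: [0.4649, -0.0445, 0.0668]
ee_rot: [0.812, -0.584, 0.0, 0.002]
contact_force: [6.5, -18.4, -3.6]
finger_gap: 0.0143
grasp_force: 40.0
```

```bash
python3 -c "
from h import *
go(.4657,-.0435,.067,-162);s=arm.read_state();print(s['contact_force'],s['ft_torque'],s['finger_gap'])"
```

```text
t 15.07 pos [ 0.4649 -0.0445  0.0668] yaw -161.4 q6 -0.5 shift [-0.0007 -0.0011 -0.0002] roll 0.6
[  6.5316669  -18.44057302  -3.58370684] [-6.41931893 -2.51311638  0.15634809] 0.014342623143988006
```

Request:
arm_command(targets="-1 0 0 0 1; -1 0 0 0 2; -1 0 0 0 3; -1 0 0 0 3; -1 0 0 0 3")

```text
time: 15.48
position: [0.4648, -0.0443, 0.0668]
ee_rot: [0.798, -0.603, 0.0, 0.002]
contact_force: [6.3, -16.1, -3.7]
finger_gap: 0.0139
grasp_force: 40.7
```

Request:
arm_command(targets="1 0 0 0 0; 1 0 0 0 0; 1 0 0 0 0; 1 0 0 0 0; 1 0 0 0 0")

```text
time: 15.9
position: [0.4652, -0.0419, 0.0667]
ee_rot: [0.797, -0.604, -0.0, 0.0]
contact_force: [-0.5, 0.0, 0.1]
finger_gap: 0.0419
grasp_force: 0.0
```

Request:
arm_command(targets="1 0 0 -0.03 0; 1 0 0 -0.07 0; 1 0 0 -0.11 0; 1 0 0 -0.14 0; 1 0 0 -0.14 0")

```text
time: 16.32
position: [0.4688, -0.0415, 0.2134]
ee_rot: [0.798, -0.603, 0.004, -0.004]
contact_force: [1.8, 0.3, 0.6]
finger_gap: 0.0752
grasp_force: 0.0
```

```bash
python3 -c "
from h import *
w=wrist(dict(turret_grip=.084,stop4_tip=.044,anvil_face=.044,clamp_grip=.084),'w2')
p=arm.capture('side');cv2.imwrite('pics/side2.png',cv2.resize(p['pixels'][150:330,100:340],None,fx=3,fy=3))
go(.4657,-.0435,.067,-162)"
```

```text
turret_grip 0.85 [226. 282.] [0.4669 0.0727 0.084 ]
stop4_tip 0.9 [239. 229.] [0.467  0.0214 0.044 ]
anvil_face 0.55 [240. 227.] [0.4668 0.0183 0.044 ]
clamp_grip 0.66 [260. 185.] [ 0.4612 -0.0455  0.084 ]
t 16.62 pos [ 0.4647 -0.0422  0.2055] yaw -164.3 q6 -3.3 shift [ 0.0016 -0.001   0.1385] roll -2.3
```

View pics/w2.png

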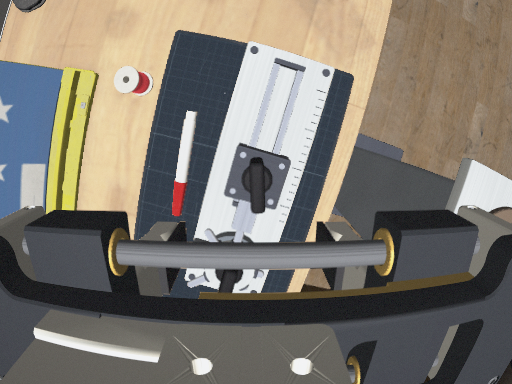

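View pics/side2.png

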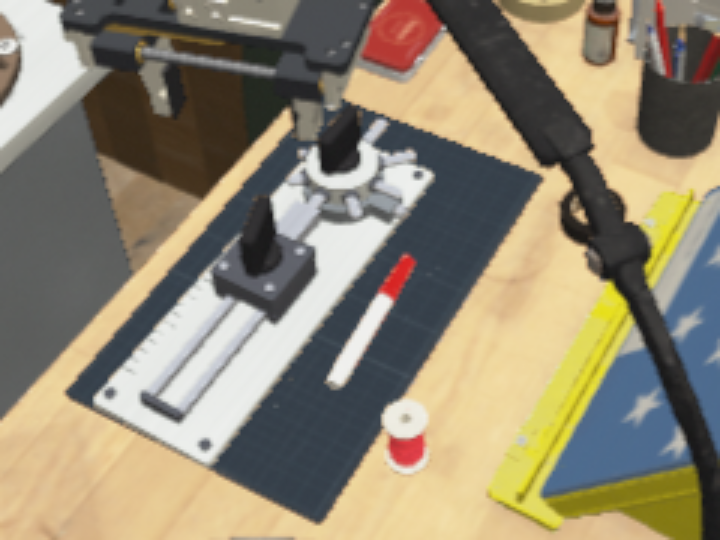

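The anvil meets rod 4 at (239,228) in the wrist view. The clamp wing at (258,185) lies nearly along the rail, nothing loose has moved, and the gripper is clear.

```bash
python3 -c "
from station import arm
print(arm.job_done())"
```

```text
the job is handed in; nothing more can be done
None
```

The job is handed in, with no verdict returned: by the last pictures and force readings, rod 4 points at the carriage, the anvil rests against it, the clamp is turned about 1.25 rad to locked, and nothing loose was disturbed.

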